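# Sweep the loose machine nuts into the catch pan

## Robot

A 6-joint arm with a two-finger parallel gripper is mounted at the origin on a cart in front of the work surface, level with it; the furniture and walls round the work are solid. World frame = base frame: x ahead of the robot, y to its left, z up, the work surface at z = 0. Lengths are in mm, angles in rad, forces in N, time in s.
With the tool pointing down it reaches from about 400 to 925 mm from the base axis. Payload 12.5 kg.
Tool frame: the origin (TCP) lies on the centre line of the jaws, within the pads' length; the fingertips stand 14 mm ahead of it and the grasp point (between the pads) lies 5 mm behind it; z points along the fingers, x is the direction in which the jaws open and shut, and the axes are right-handed (so a half turn about z gives the same grasp; the last joint's range is limited). The gripper opens to 95 mm and grips with 3 to 60 N. Pads are 20 mm wide; open, the fingers measure 119 mm over their backs; the gripper's body (75 mm by 180 mm) begins 59 mm behind the grasp point.
Start: joints at [-1.215, 0.491, 1.559, -0, 1.092, -0.106], TCP at [278.499, -559.539, 228.661] pointing down, gripper open.
Joint ranges: [-3.1, 3.1], [-0.84, 2.19], [0.05, 2.79], [-1.13, 4.28], [0.06, 2.93], [-2.69, 2.69]. Speed limits (rad/s): [2.22, 2.22, 2.79, 3.14, 3.14, 3.14].

## Interface

Orientations are given as [roll, pitch, yaw] about the fixed x, y, z axes, in that order (R = Rz(yaw) Ry(pitch) Rx(roll)).
In Python, from cell import state, read_camera, job_done gives the robot as it stands.
- The arm moves only by the shell command python3 -m handwheel 'ROWS'. ROWS is JSON, a list of rows, each an object of numbers: "hand": the finger opening in m, from 0 to 0.0951; "x", "y", "z": the shift along the world's x, y, z in m; "spin": the turn about the world's z in units of 5 degrees (1.0 is 5 degrees). In form: [{"hand": .., "x": .., "y": .., "z": .., "spin": ..}, ...]. A call has 1 to 20 rows; each row is the pose to reach, as a shift and turn from the pose commanded when the call began; what a row does not reach only later rows make up. A row lasts 1/12 s, in which the tool goes at most 41.7 mm and 7.16 degrees, less where a joint would pass 70% of its speed; a pose out of reach is approached as far as the arm can. A call with a gripper value outside its range is refused whole. The fingers move at their own pace and stop on an object; the grip force is fixed at half the most. Time passes only in rows, so rows that repeat a pose let the fingers close. It gives the time, the measured TCP pose, the force and the opening at its end, in the units of the state.
- state(): the state, without advancing time (a new reading comes with each control period).
- read_camera(name): name is "scene" or "side" or "wrist"; returns a dict with "img" (420x560x3 uint8, red, green, blue), "fx", "fy", "cx", "cy" (pixels), "D" ([k1, k2, p1, p2, k3] as OpenCV has them; the pictures are not rectified), "T" (4x4, takes a point from camera to world coordinates). Camera axes: x right, y down, z forward; pixel columns grow to the right and rows downward; lengths in mm; the calibration is good to about 2 mm. A picture is of the moment at which its call begins. There is no depth.
- job_done(): hands the job in, once; it reports no verdict.
The state is a dict: "t": time; "joints": joint angles; "qvel": joint speeds; "tau": joint torques, N m; "eef_pos": TCP position; "tcp_rot": TCP orientation; "ft_force": force on the tool from outside, world axes, zero at the start; "moment": the same for the moment, N m; "opening": opening from 0.0 (shut) to 1.0 (fully open).
Only numpy, scipy, OpenCV 4.12 (cv2) and the standard library are available. Lean on these libraries where they do the work, as an engineer would, in place of code of your own. Each camera call takes 0.05 s, during which the arm holds its last target. There are 200 camera calls.

## Task

Three loose machine nuts were left on the worktop after a guard was refitted: with closed fingers, sweep all three along the worktop through the open side of the fixed steel catch pan, until each lies flat and wholly inside it. Only slide them with gentle pushes - do not pick up, pinch, tip or jam them. Leave the padlock lying among them and the sample pot, calculator and radio where they are.

Things in the scene. Friction and masses are not known exactly. Their poses are not given: they have to be found in the camera images.
- pan: Shallow steel catch pan screwed to the worktop, open on one side. Origin: centre of its underside at z = 0. Own x runs along the open side; own y points from open side to back wall. Inside: x -120 to 120 mm, y -75 (lip edge) to 75 (back wall). Floor 2 mm thick, its front 20 mm a bevelled lip rising from the worktop, which nuts slide over. Walls 3 mm thick, rim 27.5 mm high. A low ear (5.5 mm high) juts 27 mm from each side wall
- pan_mouth (a point): Middle of the front edge of the pan's open side, at worktop height (75 mm from the pan's origin along its -y).
- nut_0: Loose hexagonal machine nut of dark steel lying flat: 36 mm across the flats, 41.6 mm across the corners, 20 mm high, about 0.11 kg. Origin: centre of its underside; z up. One of three alike; slides freely on the worktop when pushed low on its side.
- nut_1: Loose hexagonal machine nut of dark steel lying flat: 36 mm across the flats, 41.6 mm across the corners, 20 mm high, about 0.11 kg. Origin: centre of its underside; z up. One of three alike; slides freely on the worktop when pushed low on its side.
- nut_2: Loose hexagonal machine nut of dark steel lying flat: 36 mm across the flats, 41.6 mm across the corners, 20 mm high, about 0.11 kg. Origin: centre of its underside; z up. One of three alike; slides freely on the worktop when pushed low on its side.
- padlock: Red padlock lying flat among the nuts, in one row with them, to be left alone. 76 x 38 x 20 mm overall. Its solid body runs from x = -38 to +4 mm and y = -19 to +19 mm about its origin (underside); the shackle reaches on to x = +38 mm. 0.11 kg, loose.
- pot: Sample pot with white screw lid standing on the worktop beyond the row, to be left alone. Diameter 50 mm, 66 mm high, origin at the centre of its underside.
- calculator: Pocket calculator lying on the worktop beyond the work, to be left alone. 118 (own x) x 68 x 15 mm, origin at the centre of its underside.
- radio: Hand radio lying on its back beside the row, on the side away from the pan, to be left alone. 58 (own x) x 187 (own y) x 33 mm high, body from y = -19 to +94 mm, stub aerial from there to y = -93 mm; origin at its underside.
Things that resemble listed ones, but are neither listed nor needed, are in the scene too. Leave any blue or orange look-alike of the nut_2 alone.

How it is judged:
By the outcome, as a careful person would: the job done as asked, in the order asked, and still so for the second after the job is handed in, with the robot touching nothing.
It also fails if it takes over 72 s, if anything falls off the work surface, if the arm or the gripper's body presses on something with over 40 N, if the wrist force passes 120 N, or if a joint passes its speed limit or range.

## Working session

There is one attempt and no reset: what is moved stays moved. The work goes in short steps, Python scripts to look and compute and a shell command to move; the robot and the scene stay as the last step left them, time stands still between calls to the robot, and variables do not carry over. Pictures are saved under pics/ and viewed, about 8 in all and at most 12, crops included, and the job is handed in when it is done.

```bash
mkdir -p pics; ls; cat > h.py <<'E'
import numpy as np, cv2
from cell import state, read_camera, job_done
def ray(c,uv,z=0):
    K=np.array([[c['fx'],0,c['cx']],[0,c['fy'],c['cy']],[0,0,1.]])
    p=cv2.undistortPoints(np.array(uv,float).reshape(-1,1,2),K,np.array(c['D'],float)).reshape(-1,2)
    T=np.array(c['T']); d=np.c_[p,np.ones(len(p))]@T[:3,:3].T; o=T[:3,3]
    return o+d*((z-o[2])/d[:,2])[:,None]
def save(c,n): cv2.imwrite('pics/'+n,cv2.cvtColor(c['img'],cv2.COLOR_RGB2BGR))
E
python3 - <<'E'
from h import *
import pickle
a={}
for n in ('scene','side'):
    c=read_camera(n); a[n]=c; save(c,n+'0.png'); print(n,np.array(c['T']).round(2).tolist(),c['fx'])
pickle.dump(a,open('c0.pkl','wb'))
s=state();print(s['t'],s['eef_pos'],s['tcp_rot'],s['ft_force'])
i=np.hstack([cv2.imread('pics/scene0.png'),cv2.imread('pics/side0.png')]);print(i.shape)
E
```

```text
pics
scene [[-0.71, -0.38, 0.59, -57.27], [-0.71, 0.4, -0.59, 634.38], [-0.01, -0.83, -0.55, 651.72], [0.0, 0.0, 0.0, 1.0]] 397.9386598144093
side [[0.99, -0.08, 0.11, 473.54], [-0.13, -0.43, 0.89, -1025.56], [-0.03, -0.9, -0.43, 505.67], [0.0, 0.0, 0.0, 1.0]] 442.05902399833815
0.1 [ 278.42237962 -559.33854365  228.14056882] [-3.14150874e+00  9.49719625e-04 -1.10897704e+00] [-0.40379088  0.01216986  0.43254991]
(420, 1120, 3)
```

View pics/scene0.png

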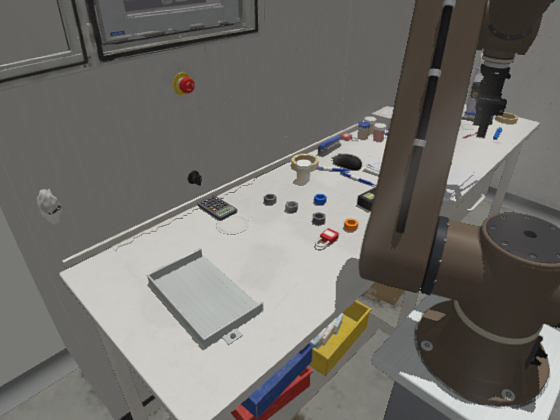

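View pics/side0.png

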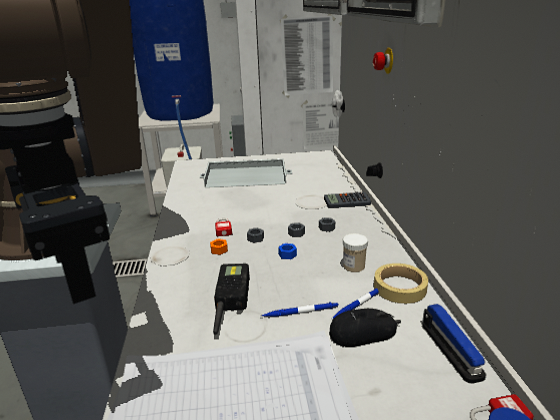

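The scene view shows three dark nuts at about (270,199), (291,207) and (319,218). The blue look-alike is at (320,199), the orange one at (351,225), and the padlock at (327,238). In the side view the dark nuts are at (256,234), (296,229) and (327,224). The dark steel ones fit the description; the blue and orange ones are decoys. Next I'll confirm that in an enlarged crop and measure.

```bash
python3 - <<'E'
from h import *
import pickle
a=pickle.load(open('c0.pkl','rb'))
seeds={'scene':dict(n0=(270,199),n1=(291,207),n2=(319,218),blue=(320,199),orange=(351,225),lock=(327,238)),
'side':dict(n2=(256,234),n1=(296,229),n0=(327,224),blue=(288,250),orange=(219,246),lock=(223,228))}
for n in a:
    im=a[n]['img']; hsv=cv2.cvtColor(im,cv2.COLOR_RGB2HSV)
    m=((hsv[...,2]<120)|(hsv[...,1]>120)).astype(np.uint8)
    k,l,st,ce=cv2.connectedComponentsWithStats(m)
    for nm,(u,v) in seeds[n].items():
        w=l[v-6:v+7,u-6:u+7]; w=w[w>0]; i=np.bincount(w).argmax()
        print(n,nm,ce[i].round(1),st[i][4],st[i][:4],ray(a[n],[ce[i]],10)[0].round(0)[:2])
c=a['scene']
# pan: image corners
P=lambda uv,z:print(uv,ray(c,[uv],z)[0].round(0)[:2])
x=cv2.resize(cv2.cvtColor(c['img'][235:355,130:290],cv2.COLOR_RGB2BGR),None,fx=5,fy=5,interpolation=2)
cv2.imwrite('pics/pan.png',x)
y=cv2.resize(cv2.cvtColor(c['img'][180:255,190:370],cv2.COLOR_RGB2BGR),None,fx=4.2,fy=4.2,interpolation=2)
z=cv2.resize(cv2.cvtColor(a['side']['img'][155:275,180:380],cv2.COLOR_RGB2BGR),(756,280),interpolation=2)
z=cv2.resize(cv2.cvtColor(a['side']['img'][155:235,180:380],cv2.COLOR_RGB2BGR),(756,280),interpolation=2)
cv2.imwrite('pics/nuts.png',np.vstack([y,z]))
E
```

```text
scene n0 [269.3 199.5] 125 [263 194  13  12] [687. -93.]
scene n1 [291.  207.4] 127 [285 202  13  12] [ 609. -106.]
scene n2 [318.2 218.9] 145 [312 213  13  13] [ 512. -115.]
scene blue [319.4 199.5] 126 [313 194  13  12] [ 576. -199.]
scene orange [350.2 225. ] 155 [343 219  15  13] [ 428. -153.]
scene lock [328.2 238. ] 167 [318 229  20  20] [436. -64.]
side n2 [255.  234.9] 210 [247 228  17  15] [ 512. -121.]
side n1 [296.1 229.7] 203 [288 223  17  14] [ 610. -113.]
side n0 [326.6 224.3] 199 [318 218  18  14] [686. -99.]
side blue [287.3 250.9] 247 [278 243  19  16] [ 576. -206.]
side orange [218.5 246.3] 228 [210 239  18  16] [ 428. -159.]
side lock [223.1 229.2] 172 [215 221  18  16] [438. -79.]
```

View pics/pan.png

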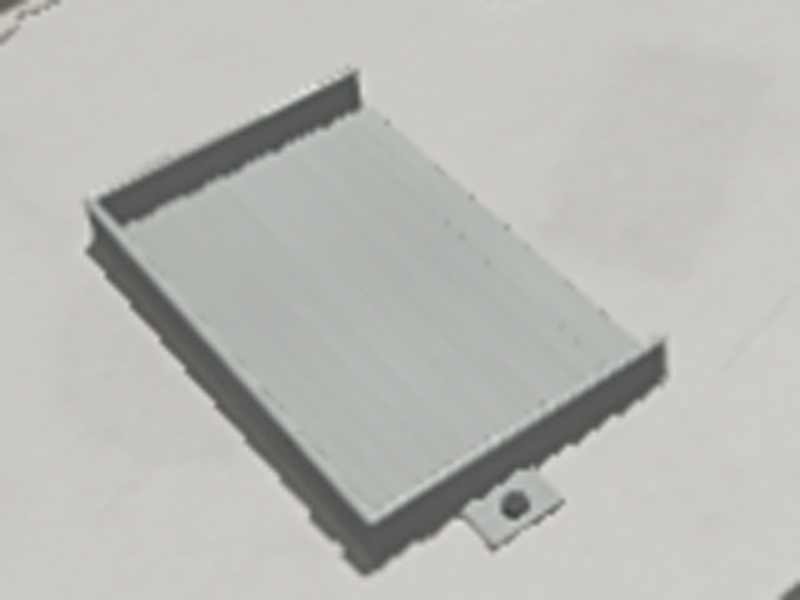

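View pics/nuts.png

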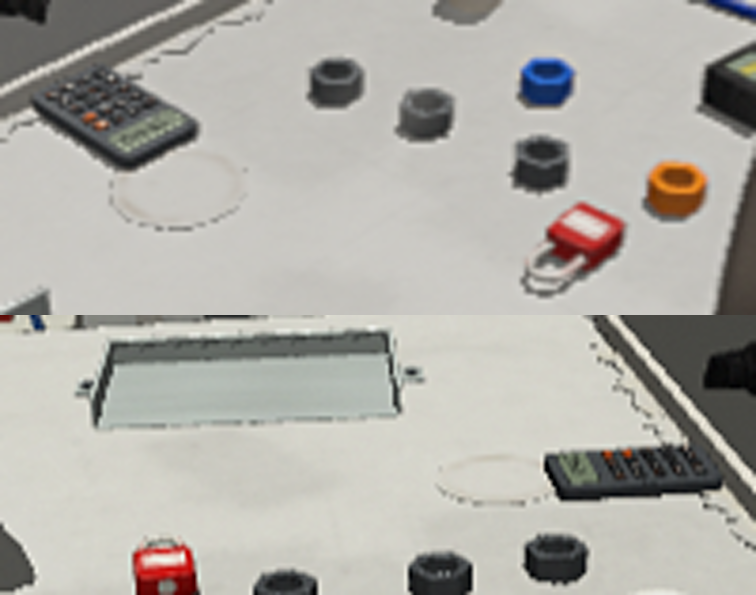

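The crop confirms it: three dark steel nuts, with the padlock at the near end of the row and its shackle toward the pan. The pan's open side faces the nuts. Next, the pan and calculator corners.

```bash
python3 - <<'E'
from h import *
import pickle
a=pickle.load(open('c0.pkl','rb')); c=a['scene']; s=a['side']
f=lambda p:(p[0]/5+130,p[1]/5+235)
for n,p,z in [('front far rim',(357,70),27.5),('front near rim',(664,340),27.5),('back far rim',(88,203),27.5),('back near rim',(372,525),27.5),('front far floor',(358,108),0),('front near gnd',(662,380),0)]:
    print(n,ray(c,[f(p)],z)[0].round(0)[:2])
g=lambda p:(p[0]/4.2+190,p[1]/4.2+180)
for p in [(33,98),(85,65),(198,130),(125,165)]: print('calc',ray(c,[g(p)],8)[0].round(0)[:2])
k=lambda p:(p[0]*200/756+180,(p[1]-315)*80/280+155)
for p in [(95,426),(400,411)]: print('side lip',ray(s,[k(p)],0)[0].round(0)[:2])
for p in [(110,343),(388,332)]: print('side back rim',ray(s,[k(p)],27.5)[0].round(0)[:2])
for p in [(545,470),(562,498),(722,485)]: print('side calc',ray(s,[k(p)],10)[0].round(0)[:2])
print('pot base',ray(s,[(354,268)],0)[0].round(0)); print('radio',ray(s,[(217,305),(244,306),(219,266),(249,266),(217,336)],15).round(0)[:,:2].tolist())
E
```

```text
front far rim [622. 211.]
front near rim [381. 231.]
back far rim [633. 359.]
back near rim [391. 378.]
front far floor [627. 211.]
front near gnd [384. 230.]
calc [831.  71.]
calc [841.  16.]
calc [712.  16.]
calc [715.  79.]
side lip [386. 223.]
side lip [629. 210.]
side back rim [398. 357.]
side back rim [637. 338.]
side calc [712.  45.]
side calc [712.  -7.]
side calc [827.  -5.]
pot base [ 704. -281.    0.]
radio [[426.0, -377.0], [473.0, -388.0], [429.0, -249.0], [490.0, -259.0], [426.0, -458.0]]
```

Pan mouth runs from about (383,228) to (627,210), back wall about y=365. Mean nut positions are (687,-96), (610,-110) and (512,-118), with the padlock at (437,-72). I'll move above nut_2, closing the fingers and turning so their flat faces the push direction.

```bash
python3 -m handwheel '[{"hand":0,"x":0.02,"y":0.035,"z":0,"spin":1.3},{"hand":0,"x":0.04,"y":0.07,"z":0,"spin":2.6},{"hand":0,"x":0.06,"y":0.105,"z":0,"spin":3.9},{"hand":0,"x":0.08,"y":0.14,"z":0,"spin":5.2},{"hand":0,"x":0.1,"y":0.17,"z":0,"spin":6.5},{"hand":0,"x":0.12,"y":0.2,"z":0,"spin":7.8},{"hand":0,"x":0.14,"y":0.235,"z":0,"spin":9.1},{"hand":0,"x":0.16,"y":0.265,"z":0,"spin":10.4},{"hand":0,"x":0.18,"y":0.295,"z":0,"spin":11.7},{"hand":0,"x":0.2,"y":0.325,"z":0,"spin":13},{"hand":0,"x":0.22,"y":0.355,"z":0,"spin":14.4},{"hand":0,"x":0.24,"y":0.38,"z":0,"spin":14.4},{"hand":0,"x":0.24,"y":0.38,"z":0,"spin":14.4},{"hand":0,"x":0.24,"y":0.38,"z":0,"spin":14.4},{"hand":0,"x":0.24,"y":0.38,"z":0,"spin":14.4}]'
python3 - <<'E'
from h import *
c=read_camera('wrist'); save(c,'w1.png')
import pickle; pickle.dump(c,open('w1.pkl','wb'))
s=state(); print(s['t'],s['eef_pos'],s['tcp_rot'],s['opening'],s['joints'])
im=c['img']; hsv=cv2.cvtColor(im,cv2.COLOR_RGB2HSV)
m=((hsv[...,2]<120)|(hsv[...,1]>120)).astype(np.uint8)
k,l,st,ce=cv2.connectedComponentsWithStats(m)
for i in range(1,k):
    if 300<st[i][4]<20000: print(ce[i].round(),st[i],ray(c,[ce[i]],20)[0].round(0)[:2])
E
```

```text
t: 1.35
eef_pos: [518.2, -179.6, 228.4]
tcp_rot: [-3.141, 0.001, 0.148]
ft_force: [0.5, -0.8, 0.5]
opening: 0.025
1.4 [ 518.01467554 -180.11281138  228.4708401 ] [-3.14145100e+00  4.28815543e-04  1.46903592e-01] 0.0136192067864409 [-4.55014488e-01  3.82738378e-01  1.74766242e+00 -1.48693356e-04
  1.01162552e+00 -6.01839143e-01]
[529.  26.] [ 483    0   77   55 2709] [750.  22.]
[437. 131.] [ 418  112   39   39 1003] [682. -98.]
[323. 208.] [307 189  32  38 777] [ 574. -201.]
```

View pics/w1.png

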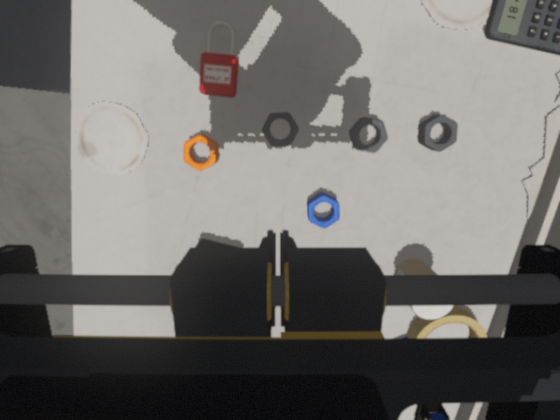

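The wrist view shows nuts at (281,129), (369,134) and (438,132), padlock (219,60), orange (201,152), blue (323,210). Converting.

```bash
python3 - <<'E'
from h import *
import pickle
c=pickle.load(open('w1.pkl','rb'))
for n,p in dict(n2=(281,129),n1=(369,134),n0=(438,132),blue=(323,210),orange=(201,152),lockbody=(219,75),shackle=(221,22)).items(): print(n,ray(c,[p],18)[0].round(0)[:2])
print(np.array(c['T']).round(2).tolist())
E
```

```text
n2 [ 514. -121.]
n1 [ 610. -112.]
n0 [684. -98.]
blue [ 575. -204.]
orange [ 430. -158.]
lockbody [441. -75.]
shackle [438. -24.]
[[0.99, 0.14, 0.04, 508.69], [0.15, -0.96, -0.25, -110.72], [-0.0, 0.25, -0.97, 384.0], [0.0, 0.0, 0.0, 1.0]]
```

```bash
python3 -m handwheel '[{"hand":0,"x":0.0015,"y":0.014,"z":-0.04,"spin":0},{"hand":0,"x":0.0015,"y":0.014,"z":-0.08,"spin":0},{"hand":0,"x":0.0015,"y":0.014,"z":-0.12,"spin":0},{"hand":0,"x":0.0015,"y":0.014,"z":-0.155,"spin":0},{"hand":0,"x":0.0015,"y":0.014,"z":-0.185,"spin":0},{"hand":0,"x":0.0015,"y":0.014,"z":-0.2,"spin":0},{"hand":0,"x":0.0015,"y":0.014,"z":-0.209,"spin":0},{"hand":0,"x":0.0015,"y":0.014,"z":-0.209,"spin":0}]'
python3 -m handwheel '[{"hand":0,"x":-0.001,"y":0.006,"z":0,"spin":0},{"hand":0,"x":-0.0018,"y":0.012,"z":0,"spin":0},{"hand":0,"x":-0.0025,"y":0.017,"z":0,"spin":0},{"hand":0,"x":-0.0033,"y":0.022,"z":0,"spin":0},{"hand":0,"x":-0.0043,"y":0.029,"z":0,"spin":0},{"hand":0,"x":-0.0055,"y":0.037,"z":0,"spin":0},{"hand":0,"x":-0.0067,"y":0.045,"z":0,"spin":0},{"hand":0,"x":-0.008,"y":0.053,"z":0,"spin":0},{"hand":0,"x":-0.009,"y":0.061,"z":0,"spin":0},{"hand":0,"x":-0.0103,"y":0.069,"z":0,"spin":0},{"hand":0,"x":-0.0115,"y":0.077,"z":0,"spin":0},{"hand":0,"x":-0.0127,"y":0.085,"z":0,"spin":0},{"hand":0,"x":-0.0127,"y":0.085,"z":0,"spin":0}]'
python3 - <<'E'
from h import *
c=read_camera('wrist'); save(c,'w2.png')
s=state(); print(s['t'],s['eef_pos'],s['ft_force'])
E
```

```text
t: 2.07
eef_pos: [519.0, -166.2, 18.2]
tcp_rot: [-3.14, 0.002, 0.146]
ft_force: [0.6, -0.2, 0.9]
opening: 0.003
t: 3.15
eef_pos: [506.8, -79.0, 19.6]
tcp_rot: [-3.141, 0.001, 0.149]
ft_force: [0.5, -0.3, 0.4]
opening: 0.007
3.2 [507.00145044 -79.6404064   19.57216479] [ 0.37878905 -0.00675509  0.44109828]
```

View pics/w2.png

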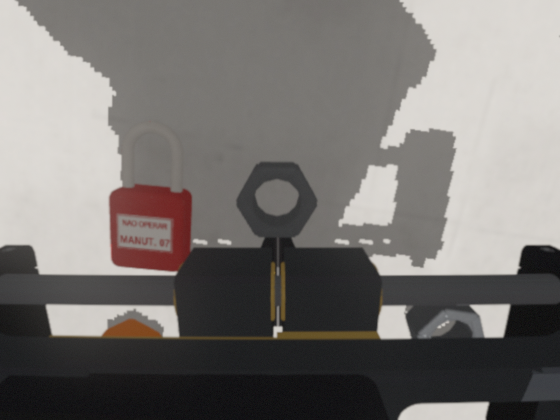

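The nut at (277,198) sits flat against the finger face and on its centre line; the padlock at (150,220) is clear. Continuing, with a numeric check on the nut's hole.

```bash
cat >> h.py <<'E'
def hole(im):
    g=cv2.cvtColor(im,cv2.COLOR_RGB2GRAY)
    for th in (60,75,90,110):
        k,l,st,ce=cv2.connectedComponentsWithStats((g>th).astype(np.uint8),connectivity=4)
        print(th,[(ce[i].round().tolist(),int(st[i][4])) for i in range(1,k) if 500<st[i][4]<4000 and 150<ce[i][1]<240 and 200<ce[i][0]<360])
E
python3 -c "
from h import *; hole(cv2.imread('pics/w2.png'))"
python3 -m handwheel '[{"hand":0,"x":-0.0012,"y":0.008,"z":0,"spin":0},{"hand":0,"x":-0.0024,"y":0.016,"z":0,"spin":0},{"hand":0,"x":-0.0036,"y":0.024,"z":0,"spin":0},{"hand":0,"x":-0.0048,"y":0.032,"z":0,"spin":0},{"hand":0,"x":-0.006,"y":0.04,"z":0,"spin":0},{"hand":0,"x":-0.0072,"y":0.048,"z":0,"spin":0},{"hand":0,"x":-0.0084,"y":0.056,"z":0,"spin":0},{"hand":0,"x":-0.0096,"y":0.064,"z":0,"spin":0},{"hand":0,"x":-0.0108,"y":0.072,"z":0,"spin":0},{"hand":0,"x":-0.012,"y":0.08,"z":0,"spin":0},{"hand":0,"x":-0.0132,"y":0.088,"z":0,"spin":0},{"hand":0,"x":-0.0144,"y":0.096,"z":0,"spin":0},{"hand":0,"x":-0.0156,"y":0.104,"z":0,"spin":0},{"hand":0,"x":-0.0168,"y":0.112,"z":0,"spin":0},{"hand":0,"x":-0.018,"y":0.12,"z":0,"spin":0},{"hand":0,"x":-0.0192,"y":0.128,"z":0,"spin":0},{"hand":0,"x":-0.0204,"y":0.136,"z":0,"spin":0},{"hand":0,"x":-0.0216,"y":0.144,"z":0,"spin":0},{"hand":0,"x":-0.0228,"y":0.152,"z":0,"spin":0},{"hand":0,"x":-0.024,"y":0.16,"z":0,"spin":0}]'
python3 - <<'E'
from h import *
c=read_camera('wrist'); save(c,'w3.png');hole(c['img'])
E
```

```text
60 []
75 [([276.0, 197.0], 1250)]
90 [([276.0, 197.0], 1179)]
110 [([277.0, 197.0], 872)]
t: 4.87
eef_pos: [483.2, 80.2, 19.7]
tcp_rot: [3.142, -0.0, 0.148]
ft_force: [-0.6, -0.6, -0.3]
opening: 0.006
60 []
75 [([275.0, 198.0], 1241)]
90 [([275.0, 198.0], 1168)]
110 [([275.0, 198.0], 994)]
```

```bash
python3 -m handwheel '[{"hand":0,"x":-0.0013,"y":0.009,"z":0,"spin":0},{"hand":0,"x":-0.0027,"y":0.018,"z":0,"spin":0},{"hand":0,"x":-0.004,"y":0.027,"z":0,"spin":0},{"hand":0,"x":-0.0054,"y":0.036,"z":0,"spin":0},{"hand":0,"x":-0.0067,"y":0.045,"z":0,"spin":0},{"hand":0,"x":-0.008,"y":0.054,"z":0,"spin":0},{"hand":0,"x":-0.0095,"y":0.063,"z":0,"spin":0},{"hand":0,"x":-0.0108,"y":0.072,"z":0,"spin":0},{"hand":0,"x":-0.0121,"y":0.081,"z":0,"spin":0},{"hand":0,"x":-0.0135,"y":0.09,"z":0.0,"spin":0},{"hand":0,"x":-0.0148,"y":0.099,"z":0.001,"spin":0},{"hand":0,"x":-0.0162,"y":0.108,"z":0.001,"spin":0},{"hand":0,"x":-0.0175,"y":0.117,"z":0.002,"spin":0},{"hand":0,"x":-0.0189,"y":0.126,"z":0.002,"spin":0},{"hand":0,"x":-0.02,"y":0.135,"z":0.002,"spin":0},{"hand":0,"x":-0.0216,"y":0.144,"z":0.002,"spin":0},{"hand":0,"x":-0.023,"y":0.153,"z":0.002,"spin":0},{"hand":0,"x":-0.0243,"y":0.162,"z":0.002,"spin":0},{"hand":0,"x":-0.0256,"y":0.171,"z":0.002,"spin":0},{"hand":0,"x":-0.027,"y":0.18,"z":0.002,"spin":0}]'
python3 - <<'E'
from h import *
c=read_camera('wrist'); save(c,'w4.png');hole(c['img'])
E
```

```text
t: 6.58
eef_pos: [456.2, 260.4, 21.7]
tcp_rot: [3.142, -0.0, 0.148]
ft_force: [0.1, -1.9, 0.9]
opening: 0.006
60 []
75 [([275.0, 198.0], 1227)]
90 [([276.0, 198.0], 1140)]
110 []
```

View pics/w4.png

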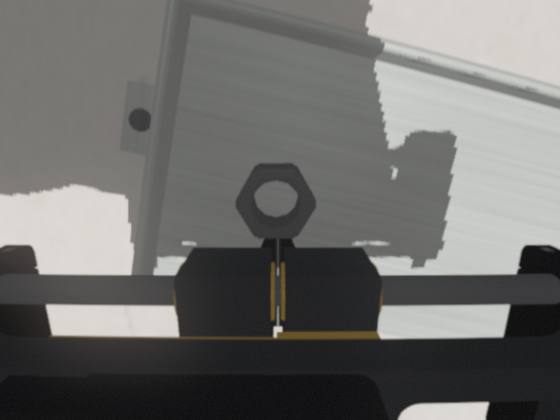

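nut_2 lies flat inside the pan at about (452,288); it shows at (276,198), with the pan's side wall well to the left. Backing off, lifting, and going behind nut_1.

```bash
python3 -m handwheel '[{"hand":0,"x":0.002,"y":-0.012,"z":0.0,"spin":0},{"hand":0,"x":0.003,"y":-0.02,"z":0.03,"spin":0},{"hand":0,"x":0.01,"y":-0.03,"z":0.065,"spin":0.1},{"hand":0,"x":0.02,"y":-0.05,"z":0.095,"spin":0.2},{"hand":0,"x":0.033,"y":-0.085,"z":0.1,"spin":0.3},{"hand":0,"x":0.046,"y":-0.12,"z":0.1,"spin":0.4},{"hand":0,"x":0.059,"y":-0.155,"z":0.1,"spin":0.5},{"hand":0,"x":0.072,"y":-0.19,"z":0.1,"spin":0.5},{"hand":0,"x":0.085,"y":-0.225,"z":0.1,"spin":0.5},{"hand":0,"x":0.098,"y":-0.26,"z":0.1,"spin":0.5},{"hand":0,"x":0.111,"y":-0.295,"z":0.1,"spin":0.5},{"hand":0,"x":0.124,"y":-0.33,"z":0.1,"spin":0.5},{"hand":0,"x":0.137,"y":-0.365,"z":0.1,"spin":0.5},{"hand":0,"x":0.15,"y":-0.395,"z":0.1,"spin":0.5},{"hand":0,"x":0.1625,"y":-0.4165,"z":0.1,"spin":0.5},{"hand":0,"x":0.1625,"y":-0.4165,"z":0.1,"spin":0.5},{"hand":0,"x":0.1625,"y":-0.4165,"z":0.065,"spin":0.5},{"hand":0,"x":0.1625,"y":-0.4165,"z":0.03,"spin":0.5},{"hand":0,"x":0.1625,"y":-0.4165,"z":0.005,"spin":0.5},{"hand":0,"x":0.1625,"y":-0.4165,"z":-0.002,"spin":0.5}]'
python3 - <<'E'
from h import *
c=read_camera('wrist'); save(c,'w5.png')
g=cv2.cvtColor(c['img'],cv2.COLOR_RGB2GRAY)
k,l,st,ce=cv2.connectedComponentsWithStats((g<85).astype(np.uint8),connectivity=4)
for i in range(1,k):
    if st[i][4]>800: print(st[i],ce[i].round())
hole(c['img'])
s=state(); print(s['t'],s['eef_pos'])
E
```

```text
t: 8.3
eef_pos: [616.3, -156.5, 15.7]
tcp_rot: [-3.138, 0.005, 0.191]
ft_force: [0.2, 0.6, -0.1]
opening: 0.006
[ 241  131   82   83 3434] [282. 174.]
[ 397  133   88   83 3937] [440. 175.]
[    0   230   560   190 77217] [276. 341.]
60 []
75 [([282.0, 169.0], 1553)]
90 [([282.0, 169.0], 1472)]
110 [([281.0, 169.0], 1348)]
8.35 [ 616.77875194 -156.5932371    16.45316964]
```

Nut centred on the finger line (282 vs 278 px while settling). Pushing.

```bash
python3 -m handwheel '[{"hand":0,"x":0,"y":0.0,"z":0,"spin":0},{"hand":0,"x":-0.001,"y":0.005,"z":0,"spin":0},{"hand":0,"x":-0.002,"y":0.01,"z":0,"spin":0},{"hand":0,"x":-0.003,"y":0.015,"z":0,"spin":0},{"hand":0,"x":-0.004,"y":0.02,"z":0,"spin":0},{"hand":0,"x":-0.0051,"y":0.026,"z":0,"spin":0},{"hand":0,"x":-0.0065,"y":0.033,"z":0,"spin":0},{"hand":0,"x":-0.008,"y":0.041,"z":0,"spin":0},{"hand":0,"x":-0.0096,"y":0.049,"z":0,"spin":0},{"hand":0,"x":-0.0112,"y":0.057,"z":0,"spin":0},{"hand":0,"x":-0.0128,"y":0.065,"z":0,"spin":0},{"hand":0,"x":-0.0143,"y":0.073,"z":0,"spin":0},{"hand":0,"x":-0.0159,"y":0.081,"z":0,"spin":0}]'
python3 - <<'E'
from h import *
c=read_camera('wrist'); save(c,'w6.png'); hole(c['img'])
E
```

```text
t: 9.43
eef_pos: [602.7, -75.2, 19.6]
tcp_rot: [-3.142, -0.0, 0.191]
ft_force: [-1.0, -0.7, 1.0]
opening: 0.003
60 []
75 [([269.0, 198.0], 1250)]
90 [([269.0, 198.0], 1176)]
110 [([269.0, 198.0], 1065)]
```

```bash
python3 -m handwheel '[{"hand":0,"x":-0.0016,"y":0.008,"z":0,"spin":0},{"hand":0,"x":-0.0032,"y":0.016,"z":0,"spin":0},{"hand":0,"x":-0.0048,"y":0.024,"z":0,"spin":0},{"hand":0,"x":-0.0063,"y":0.032,"z":0,"spin":0},{"hand":0,"x":-0.0079,"y":0.04,"z":0,"spin":0},{"hand":0,"x":-0.0094,"y":0.048,"z":0,"spin":0},{"hand":0,"x":-0.011,"y":0.056,"z":0,"spin":0},{"hand":0,"x":-0.0126,"y":0.064,"z":0,"spin":0},{"hand":0,"x":-0.0141,"y":0.072,"z":0,"spin":0},{"hand":0,"x":-0.0157,"y":0.08,"z":0,"spin":0},{"hand":0,"x":-0.0173,"y":0.088,"z":0,"spin":0},{"hand":0,"x":-0.0188,"y":0.096,"z":0,"spin":0},{"hand":0,"x":-0.0204,"y":0.104,"z":0,"spin":0},{"hand":0,"x":-0.022,"y":0.112,"z":0,"spin":0},{"hand":0,"x":-0.0236,"y":0.12,"z":0,"spin":0},{"hand":0,"x":-0.0251,"y":0.128,"z":0,"spin":0},{"hand":0,"x":-0.0267,"y":0.136,"z":0,"spin":0},{"hand":0,"x":-0.0283,"y":0.144,"z":0,"spin":0},{"hand":0,"x":-0.0298,"y":0.152,"z":0,"spin":0},{"hand":0,"x":-0.0314,"y":0.16,"z":0,"spin":0}]'
python3 - <<'E'
from h import *
c=read_camera('wrist'); save(c,'w7.png'); hole(c['img'])
E
```

```text
t: 11.15
eef_pos: [571.4, 84.7, 19.7]
tcp_rot: [3.142, -0.0, 0.191]
ft_force: [-0.3, 0.5, -0.8]
opening: 0.006
60 []
75 [([269.0, 198.0], 1240)]
90 [([269.0, 198.0], 1173)]
110 [([269.0, 198.0], 1049)]
```

Stable. On into the pan.

```bash
python3 -m handwheel '[{"hand":0,"x":-0.0018,"y":0.009,"z":0,"spin":0},{"hand":0,"x":-0.0035,"y":0.018,"z":0,"spin":0},{"hand":0,"x":-0.0053,"y":0.027,"z":0,"spin":0},{"hand":0,"x":-0.007,"y":0.036,"z":0,"spin":0},{"hand":0,"x":-0.0088,"y":0.045,"z":0,"spin":0},{"hand":0,"x":-0.0106,"y":0.054,"z":0,"spin":0},{"hand":0,"x":-0.0124,"y":0.063,"z":0,"spin":0},{"hand":0,"x":-0.0141,"y":0.072,"z":0,"spin":0},{"hand":0,"x":-0.0159,"y":0.081,"z":0,"spin":0},{"hand":0,"x":-0.0177,"y":0.09,"z":0.001,"spin":0},{"hand":0,"x":-0.0194,"y":0.099,"z":0.001,"spin":0},{"hand":0,"x":-0.0212,"y":0.108,"z":0.002,"spin":0},{"hand":0,"x":-0.023,"y":0.117,"z":0.002,"spin":0},{"hand":0,"x":-0.0247,"y":0.126,"z":0.002,"spin":0},{"hand":0,"x":-0.0265,"y":0.135,"z":0.002,"spin":0},{"hand":0,"x":-0.0283,"y":0.144,"z":0.002,"spin":0},{"hand":0,"x":-0.03,"y":0.153,"z":0.002,"spin":0},{"hand":0,"x":-0.0318,"y":0.162,"z":0.002,"spin":0},{"hand":0,"x":-0.0336,"y":0.171,"z":0.002,"spin":0},{"hand":0,"x":-0.035,"y":0.178,"z":0.002,"spin":0}]'
python3 - <<'E'
from h import *
c=read_camera('wrist'); save(c,'w8.png'); hole(c['img'])
E
```

```text
t: 12.87
eef_pos: [536.2, 263.0, 21.7]
tcp_rot: [-3.142, -0.0, 0.192]
ft_force: [-0.0, -0.1, 1.3]
opening: 0.003
60 [([269.0, 198.0], 1345)]
75 [([269.0, 198.0], 1219)]
90 [([269.0, 198.0], 1133)]
110 []
```

View pics/w8.png

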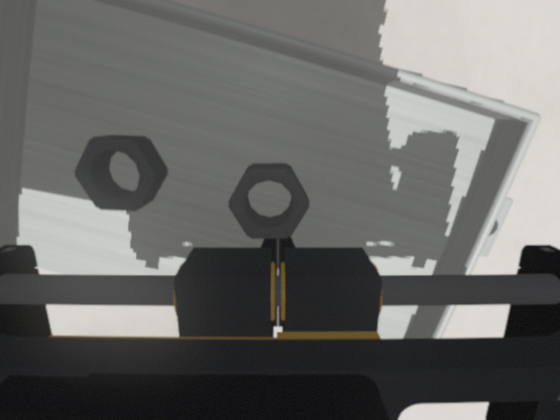

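nut_1 lies flat in the pan at about (527,290) and nut_2 at the left (122,172 px). For nut_0 I'll use a gentle arc, heading 29° down to 0°, so it clears the pan's right wall tip at the mouth and both parked nuts. A script works out the offsets.

```bash
python3 - <<'E'
import numpy as np
n0=np.array([686.,-97]); L=380; th0=.516
start=None
s=np.array([-18]+list(np.arange(0,401,8)))
def tcp(q):
    y=np.linspace(0,max(q,0),400); th=th0*np.clip(1-max(q,0)/L,0,1)
    hd=th0*np.clip(1-y/L,0,1)
    n=n0+np.array([np.trapezoid(-np.sin(hd),y),np.trapezoid(np.cos(hd),y)])
    d=np.array([-np.sin(th),np.cos(th)]); return n-(28-min(q,0))*d,th,n
p0,t0,_=tcp(-18); print(p0,np.degrees(t0))
for q in s:
    p,t,n=tcp(q); print(q,(p-p0).round(1),'spin',round(np.degrees(t-t0)/5,2),'nut',n.round(0))
E
```

```text
[ 708.69662519 -137.01078861] 29.56462222875048
-18 [0. 0.] spin 0.0 nut [686. -97.]
0 [-8.9 15.7] spin 0.0 nut [686. -97.]
8 [-13.1  22.5] spin -0.12 nut [682. -90.]
16 [-17.2  29.4] spin -0.25 nut [678. -83.]
24 [-21.2  36.3] spin -0.37 nut [675. -76.]
32 [-25.1  43.2] spin -0.5 nut [671. -69.]
40 [-29.   50.3] spin -0.62 nut [667. -62.]
48 [-32.8  57.3] spin -0.75 nut [664. -55.]
56 [-36.5  64.4] spin -0.87 nut [660. -47.]
64 [-40.2  71.5] spin -1.0 nut [657. -40.]
72 [-43.7  78.7] spin -1.12 nut [654. -33.]
80 [-47.2  85.9] spin -1.24 nut [650. -25.]
88 [-50.6  93.1] spin -1.37 nut [647. -18.]
96 [-54.  100.4] spin -1.49 nut [644. -11.]
104 [-57.2 107.7] spin -1.62 nut [641.  -3.]
112 [-60.4 115.1] spin -1.74 nut [638.   4.]
120 [-63.5 122.5] spin -1.87 nut [636.  12.]
128 [-66.5 129.9] spin -1.99 nut [633.  19.]
136 [-69.4 137.3] spin -2.12 nut [630.  27.]
144 [-72.3 144.8] spin -2.24 nut [628.  34.]
152 [-75.  152.3] spin -2.37 nut [625.  42.]
160 [-77.7 159.9] spin -2.49 nut [623.  50.]
168 [-80.3 167.4] spin -2.61 nut [620.  57.]
176 [-82.8 175. ] spin -2.74 nut [618.  65.]
1
[... 598 characters left out ...]
8 [-109.4  283.8] spin -4.48 nut [596. 175.]
296 [-110.6  291.7] spin -4.61 nut [595. 183.]
304 [-111.8  299.7] spin -4.73 nut [594. 190.]
312 [-112.9  307.6] spin -4.85 nut [593. 198.]
320 [-113.9  315.5] spin -4.98 nut [593. 206.]
328 [-114.8  323.5] spin -5.1 nut [592. 214.]
336 [-115.6  331.4] spin -5.23 nut [591. 222.]
344 [-116.3  339.4] spin -5.35 nut [591. 230.]
352 [-117.   347.4] spin -5.48 nut [591. 238.]
360 [-117.5  355.4] spin -5.6 nut [590. 246.]
368 [-118.   363.4] spin -5.73 nut [590. 254.]
376 [-118.4  371.4] spin -5.85 nut [590. 262.]
384 [-118.6  379.4] spin -5.91 nut [590. 270.]
392 [-118.6  387.4] spin -5.91 nut [590. 278.]
400 [-118.6  395.4] spin -5.91 nut [590. 286.]
```

```bash
python3 -m handwheel '[{"hand":0,"x":0.002,"y":-0.012,"z":0.0,"spin":0},{"hand":0,"x":0.004,"y":-0.02,"z":0.03,"spin":0},{"hand":0,"x":0.01,"y":-0.03,"z":0.065,"spin":0.3},{"hand":0,"x":0.022,"y":-0.055,"z":0.095,"spin":0.7},{"hand":0,"x":0.037,"y":-0.088,"z":0.1,"spin":1},{"hand":0,"x":0.052,"y":-0.12,"z":0.1,"spin":1.4},{"hand":0,"x":0.067,"y":-0.153,"z":0.1,"spin":1.8},{"hand":0,"x":0.082,"y":-0.186,"z":0.1,"spin":2.2},{"hand":0,"x":0.097,"y":-0.22,"z":0.1,"spin":2.6},{"hand":0,"x":0.112,"y":-0.253,"z":0.1,"spin":3},{"hand":0,"x":0.127,"y":-0.287,"z":0.1,"spin":3.4},{"hand":0,"x":0.142,"y":-0.32,"z":0.1,"spin":3.7},{"hand":0,"x":0.157,"y":-0.353,"z":0.1,"spin":3.7},{"hand":0,"x":0.167,"y":-0.383,"z":0.1,"spin":3.7},{"hand":0,"x":0.1722,"y":-0.399,"z":0.1,"spin":3.7},{"hand":0,"x":0.1722,"y":-0.399,"z":0.1,"spin":3.7},{"hand":0,"x":0.1722,"y":-0.399,"z":0.065,"spin":3.7},{"hand":0,"x":0.1722,"y":-0.399,"z":0.03,"spin":3.7},{"hand":0,"x":0.1722,"y":-0.399,"z":0.008,"spin":3.7},{"hand":0,"x":0.1722,"y":-0.399,"z":-0.002,"spin":3.7}]'
python3 -m handwheel '[{"hand":0,"x":0,"y":0,"z":0,"spin":0},{"hand":0,"x":0,"y":0,"z":0,"spin":0}]'
python3 - <<'E'
from h import *
c=read_camera('wrist'); save(c,'w9.png')
g=cv2.cvtColor(c['img'],cv2.COLOR_RGB2GRAY)
k,l,st,ce=cv2.connectedComponentsWithStats((g<85).astype(np.uint8),connectivity=4)
for i in range(1,k):
    if st[i][4]>800: print(st[i],ce[i].round())
hole(c['img'])
E
```

```text
t: 14.58
eef_pos: [706.6, -135.7, 16.1]
tcp_rot: [-3.138, 0.003, 0.515]
ft_force: [-0.5, 0.3, -0.7]
opening: 0.005
t: 14.75
eef_pos: [708.9, -136.6, 20.4]
tcp_rot: [3.141, -0.0, 0.515]
ft_force: [0.5, 0.1, -0.4]
opening: 0.001
[ 442    0  118   98 1390] [501.  48.]
[ 237  132   81   80 3273] [276. 173.]
[    0   204   560   216 78498] [273. 339.]
60 []
75 [([277.0, 169.0], 1467)]
90 [([277.0, 169.0], 1394)]
110 [([277.0, 169.0], 1273)]
```

Centred. First part of the arc.

```bash
python3 -m handwheel '[{"hand":0,"x":-0.003,"y":0.0052,"z":0,"spin":0},{"hand":0,"x":-0.006,"y":0.0105,"z":0,"spin":0},{"hand":0,"x":-0.0089,"y":0.0157,"z":0,"spin":0},{"hand":0,"x":-0.0131,"y":0.0225,"z":0,"spin":-0.12},{"hand":0,"x":-0.0172,"y":0.0294,"z":0,"spin":-0.25},{"hand":0,"x":-0.0212,"y":0.0363,"z":0,"spin":-0.37},{"hand":0,"x":-0.0251,"y":0.0432,"z":0,"spin":-0.5},{"hand":0,"x":-0.029,"y":0.0503,"z":0,"spin":-0.62},{"hand":0,"x":-0.0328,"y":0.0573,"z":0,"spin":-0.75},{"hand":0,"x":-0.0365,"y":0.0644,"z":0,"spin":-0.87},{"hand":0,"x":-0.0402,"y":0.0715,"z":0,"spin":-1.0},{"hand":0,"x":-0.0437,"y":0.0787,"z":0,"spin":-1.12},{"hand":0,"x":-0.0472,"y":0.0859,"z":0,"spin":-1.24}]'
python3 - <<'E'
from h import *
c=read_camera('wrist'); save(c,'w10.png'); hole(c['img'])
E
```

```text
t: 15.88
eef_pos: [661.1, -50.4, 19.6]
tcp_rot: [-3.142, -0.0, 0.405]
ft_force: [0.0, -0.5, 1.6]
opening: 0.007
60 []
75 [([284.0, 198.0], 1241)]
90 [([284.0, 198.0], 1172)]
110 [([284.0, 198.0], 1013)]
```

Holding, with the nut 3–4 mm right of the finger centre and flat against the face. Continuing the arc.

```bash
python3 -m handwheel '[{"hand":0,"x":-0.0034,"y":0.0072,"z":0,"spin":-0.13},{"hand":0,"x":-0.0068,"y":0.0145,"z":0,"spin":-0.25},{"hand":0,"x":-0.01,"y":0.0218,"z":0,"spin":-0.38},{"hand":0,"x":-0.0132,"y":0.0292,"z":0,"spin":-0.5},{"hand":0,"x":-0.0163,"y":0.0366,"z":0,"spin":-0.63},{"hand":0,"x":-0.0193,"y":0.044,"z":0,"spin":-0.75},{"hand":0,"x":-0.0222,"y":0.0514,"z":0,"spin":-0.88},{"hand":0,"x":-0.0251,"y":0.0589,"z":0,"spin":-1.0},{"hand":0,"x":-0.0278,"y":0.0664,"z":0,"spin":-1.13},{"hand":0,"x":-0.0305,"y":0.074,"z":0,"spin":-1.25},{"hand":0,"x":-0.0331,"y":0.0815,"z":0,"spin":-1.37},{"hand":0,"x":-0.0356,"y":0.0891,"z":0,"spin":-1.5},{"hand":0,"x":-0.0381,"y":0.0968,"z":0,"spin":-1.62},{"hand":0,"x":-0.0404,"y":0.1044,"z":0,"spin":-1.75},{"hand":0,"x":-0.0427,"y":0.1121,"z":0,"spin":-1.87},{"hand":0,"x":-0.0449,"y":0.1198,"z":0,"spin":-2.0},{"hand":0,"x":-0.047,"y":0.1275,"z":0,"spin":-2.12},{"hand":0,"x":-0.049,"y":0.1353,"z":0,"spin":-2.25},{"hand":0,"x":-0.051,"y":0.143,"z":0,"spin":-2.37},{"hand":0,"x":-0.0528,"y":0.1508,"z":0,"spin":-2.49}]'
python3 - <<'E'
from h import *
c=read_camera('wrist'); save(c,'w11.png'); hole(c['img'])
E
```

```text
t: 17.6
eef_pos: [608.5, 100.4, 19.7]
tcp_rot: [3.142, -0.0, 0.188]
ft_force: [0.9, -1.3, 0.4]
opening: 0.004
60 []
75 [([284.0, 198.0], 1245)]
90 [([284.0, 198.0], 1180)]
110 [([284.0, 198.0], 1073)]
```

View pics/w11.png

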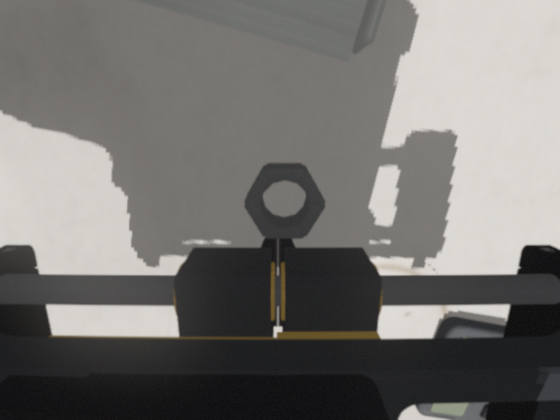

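Nut at (285,200) px, on line. The pan's right wall tip is at about (355,50) px. Checking the clearance before crossing.

```bash
python3 - <<'E'
from h import *
c=read_camera('wrist')
print(ray(c,[(348,58),(150,5)],0).round(1).tolist(), ray(c,[(285,200)],18).round(1).tolist(), ray(c,[(372,42)],10).round(1))
E
```

```text
[[624.7, 205.7, 0.0], [525.3, 211.5, 0.0]] [[606.6, 132.8, 18.0]] [[632.4 212.6  10. ]]
```

```bash
python3 -m handwheel '[{"hand":0,"x":-0.0015,"y":0.008,"z":0,"spin":0},{"hand":0,"x":-0.0031,"y":0.016,"z":0,"spin":0},{"hand":0,"x":-0.0046,"y":0.024,"z":0,"spin":0},{"hand":0,"x":-0.0062,"y":0.032,"z":0,"spin":0},{"hand":0,"x":-0.0077,"y":0.04,"z":0,"spin":0},{"hand":0,"x":-0.0093,"y":0.048,"z":0,"spin":0},{"hand":0,"x":-0.0108,"y":0.056,"z":0,"spin":0},{"hand":0,"x":-0.0124,"y":0.064,"z":0,"spin":0},{"hand":0,"x":-0.0139,"y":0.072,"z":0.001,"spin":0},{"hand":0,"x":-0.0155,"y":0.08,"z":0.001,"spin":0},{"hand":0,"x":-0.017,"y":0.088,"z":0.001,"spin":0},{"hand":0,"x":-0.0189,"y":0.096,"z":0.002,"spin":-0.2},{"hand":0,"x":-0.0206,"y":0.104,"z":0.002,"spin":-0.4},{"hand":0,"x":-0.0222,"y":0.112,"z":0.002,"spin":-0.6},{"hand":0,"x":-0.0237,"y":0.12,"z":0.002,"spin":-0.8},{"hand":0,"x":-0.025,"y":0.128,"z":0.002,"spin":-1.0},{"hand":0,"x":-0.0262,"y":0.136,"z":0.002,"spin":-1.2},{"hand":0,"x":-0.0273,"y":0.144,"z":0.002,"spin":-1.4},{"hand":0,"x":-0.0282,"y":0.152,"z":0.002,"spin":-1.6},{"hand":0,"x":-0.0286,"y":0.156,"z":0.002,"spin":-1.6}]'
python3 -m handwheel '[{"hand":0,"x":0,"y":0,"z":0,"spin":0},{"hand":0,"x":0.001,"y":-0.015,"z":0,"spin":0},{"hand":0,"x":0.001,"y":-0.025,"z":0.03,"spin":0},{"hand":0,"x":0,"y":-0.04,"z":0.065,"spin":0},{"hand":0,"x":-0.02,"y":-0.07,"z":0.1,"spin":0},{"hand":0,"x":-0.045,"y":-0.1,"z":0.13,"spin":0},{"hand":0,"x":-0.07,"y":-0.12,"z":0.16,"spin":0},{"hand":0,"x":-0.07,"y":-0.12,"z":0.19,"spin":0},{"hand":0,"x":-0.07,"y":-0.12,"z":0.2,"spin":0},{"hand":0,"x":-0.07,"y":-0.12,"z":0.2,"spin":0},{"hand":0,"x":-0.07,"y":-0.12,"z":0.2,"spin":0}]'
python3 - <<'E'
from h import *
c=read_camera('wrist'); save(c,'w12.png')
s=read_camera('side'); save(s,'side2.png')
x=cv2.resize(cv2.imread('pics/side2.png')[150:300,160:400],(800,500),interpolation=2); cv2.imwrite('pics/s2.png',x)
E
```

```text
t: 19.37
eef_pos: [579.8, 256.8, 21.7]
tcp_rot: [-3.142, -0.0, 0.049]
ft_force: [-0.3, -1.5, 1.8]
opening: 0.004
t: 20.28
eef_pos: [510.1, 134.8, 222.0]
tcp_rot: [-3.141, -0.002, 0.048]
ft_force: [-0.7, -0.1, -0.5]
opening: 0.004
```

View pics/w12.png

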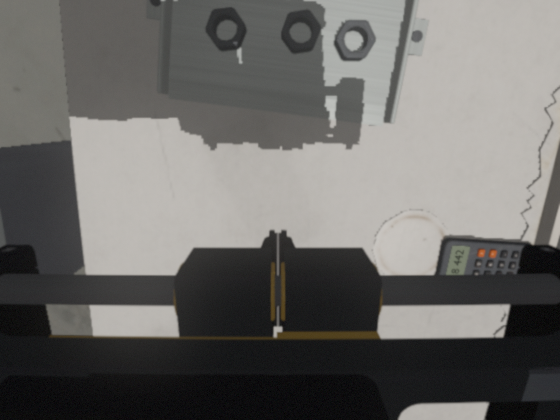

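View pics/s2.png

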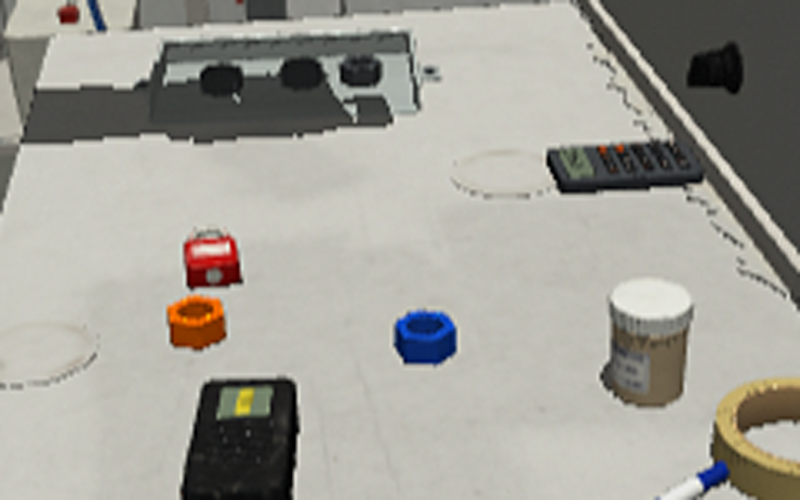

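All three nuts lie flat, well inside the pan, at wrist px (226,30), (300,31) and (355,40). The gripper is clear of everything. I'll compare the bystanders before and after, then hand in.

```bash
python3 - <<'E'
from h import *
a=cv2.imread('pics/side0.png');b=cv2.imread('pics/side2.png')
for n,(x0,y0,x1,y1) in dict(lock=(212,215,236,238),orange=(208,236,230,256),blue=(276,241,299,261),pot=(338,232,372,274),calc=(322,190,372,209),radio=(208,260,252,340)).items():
    d=cv2.absdiff(a[y0:y1,x0:x1],b[y0:y1,x0:x1]).max(2); print(n,round(float((d>40).mean()),3))
print(job_done())
E
```

```text
lock 0.0
orange 0.0
blue 0.0
pot 0.0
calc 0.0
radio 0.0
the job is handed in; nothing more can be done
None
```

All three dark steel nuts are in the catch pan, lying flat and wholly inside past the lip. I swept them in one at a time with closed fingers, in about 20 s of the 72 s allowed. They ended at roughly (452,288), (527,290) and (580,285) mm.

- **Last views:** the final wrist and side pictures show all three nuts inside the pan, with the gripper lifted well clear.
- **Other things:** comparing the side view before and after showed no change at the padlock, pot, calculator, radio, or the blue and orange look-alikes.
- **Forces:** the wrist force readings at the end of each move stayed within about 2.5 N.
- **Disagreements:** the scene and side cameras differed by about 6 mm in y on the nuts and by up to 20 mm on the pan's back edge. I used the closer wrist views where it mattered. On two sweeps the nut rode about 4 mm off the finger's centre but stayed stable.
- **Failed checks:** none.

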